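# Spin-test a solder turntable and stop it on its index pointer

## Task

Check that the plywood solder turntable runs freely: flick it with a fingertip so that it spins briskly on its own, either way round, and let it go at least one whole turn from where it stood. Then brake it with a fingertip so that it stops with its rim tab squarely in front of the fixed pointer, and take the hand away leaving it standing there. Lift nothing, leave the solder spool sitting on its spindle, and do not disturb the things standing round about.

Things in the scene. Friction and masses are not known exactly. Their poses are not given: they have to be found in the camera images.
- turntable: Fixed turntable base: black round foot (radius 80 mm, 12 mm high) with a steel column; origin on the table surface on the wheel's vertical axis, z up. Along its own -x a low arm runs out to an upright bracket (22 mm wide, centre 160 mm from the axis, 66 mm high) that carries the pointer, an aluminium wedge at a height of 61 to 67 mm that points inwards to the axis.
- pointer_tip (a point): Tip of the fixed pointer wedge (top edge, 67 mm above the table, 136 mm from the axis; the tip is 4 mm wide). It clears the tab by about 7 mm and does not move.
- wheel (a joint): Angle of the wheel about the vertical axis, rad, anticlockwise from above positive, not wrapped (counts on through the turns). 0 and each multiple of 2 pi set the tab at the pointer; starts at rest between -5.8 and -0.5. No stops, free either way. After a flick the speed dies away by about 0.3 rad/s2 plus a sixth of the speed each second (3 rad/s coasts over a turn). Inertia about 0.0027 kg m2.
- tab_end (a point): Middle of the outer edge of the disc's rim tab, on the top face, 129 mm from the axis: a square plywood tongue 30 mm wide, as thick as the disc, that stands 14 mm out from the round rim. At wheel angle 0 it faces the pointer; stopping right means that the pointer tip lies within the tab's width.
- hub_top (a point): Wheel axis at the level of the wheel's flat top, 70 mm above the table. The wheel is a plain plywood disc, radius 115 mm, 12 mm thick. A 15 mm spindle rises 30 mm here inside the spool. The top between radius 62 and 115 mm is bare, good for a fingertip: a few newtons there stop the wheel at once, and a fingertip pressed there and moved sideways drags it along.
- post0 (a point): Centre of the top of one of three upright steel posts fixed to the disc (10 mm diameter, 30 mm tall, tops 100 mm above the table), 55 mm from the axis and 120 degrees apart (post1 lies on the tab's own radius). A finger pushing a post sideways spins the wheel.
- post1 (a point): Top of the second post, the same; it lies on the same radius as the tab.
- post2 (a point): Top of the third post, the same.
- spool: Small loose spool of solder wire with white flanges (50 mm diameter, 36 mm high, 20 mm bore, 120 g) standing on the middle of the disc over the spindle; origin at the centre of its underside. It rides round with the disc; leave it there.
- iron_stand: Bystander: loose soldering-iron stand, black base 100 x 70 x 22 mm with a yellow sponge and a slanting wire spring holder, about 120 mm high; origin under the base's centre.
- plier_cup: Bystander: loose square white cup 75 x 75 x 90 mm with blue plier handles standing up to 155 mm; origin under its centre.
- big_spool: Bystander: loose spool of solder with blue flanges, 64 mm diameter, 50 mm high; origin under its centre.

How it is judged (in metres and radians):
On the way, in this order (a step that is already met when the one before it is completed fails the run):
1. the wheel spins on its own, untouched, faster than 0.7 rad/s for a second ((velocity of joint wheel above 0.7 rad/s or velocity of joint wheel below -0.7 rad/s) and contact force between each of the fingers, the arm and turntable below 0.05 N), for 1 s.
2. after at least a whole turn a fingertip presses on the wheel, which stands still with its tab in front of the pointer (contact force between the fingers and turntable above 0.3 N and (value of joint wheel above 6.163 rad or value of joint wheel below -12.446 rad) and y of tab_end in the frame of turntable between -0.015 and 0.015 m and x of tab_end in the frame of turntable below 0 m and velocity of joint wheel between -0.08 and 0.08 rad/s), for 0.15 s.
At the end, for the whole second after the job is handed in: Wheel at least one whole turn from its start, still (under 0.03 rad/s), pointer tip within the 30 mm width of the tab (15 mm either side of its middle); spool on the disc within 10 mm of the axis; bystanders within 30 mm of their places ((value of joint wheel above 6.163 rad or value of joint wheel below -12.446 rad) and y of tab_end in the frame of turntable between -0.015 and 0.015 m and x of tab_end in the frame of turntable below 0 m and velocity of joint wheel between -0.03 and 0.03 rad/s and z of spool in the frame of turntable between 0.062 and 0.078 m and horizontal distance between spool and hub_top below 0.01 m and distance of each of iron_stand, plier_cup, big_spool from where it was at the start of the episode below 0.03 m); the robot touches nothing.
It fails at once if the solder spool is lifted off the disc (z of spool in the frame of turntable above 0.085 m).
It fails at once if the iron stand is pushed away, tipped or lifted (distance of iron_stand from where it was at the start of the episode above 0.03 m or angle between iron_stand's own z axis and vertical above 0.3 rad).
It fails at once if the plier cup is pushed away, tipped or lifted (distance of plier_cup from where it was at the start of the episode above 0.03 m or angle between plier_cup's own z axis and vertical above 0.3 rad).
It fails at once if the big spool is pushed away, tipped or lifted (distance of big_spool from where it was at the start of the episode above 0.03 m or angle between big_spool's own z axis and vertical above 0.3 rad).
It also fails if it takes over 51 s, if anything falls off the work surface, if the arm or the gripper's body presses on something with over 40 N, if the wrist force passes 120 N, or if a joint passes its speed limit or range.

## Robot

A 7-joint arm with a two-finger parallel gripper is mounted at the origin on the work surface. World frame = base frame: x ahead of the robot, y to its left, z up, the work surface at z = 0. Lengths are in mm, angles in degrees, forces in N, time in s.
With the tool pointing down it reaches from about 400 to 875 mm from the base axis. Payload 4.4 kg.
Tool frame: the origin (TCP) lies midway between the tips of the shut fingers; the grasp point (between the pads) lies 19 mm behind it; z points along the fingers, y is the line along which they close (so a half turn about z gives the same grasp; the last joint's range is limited). The gripper opens to 85 mm and grips with 20 to 120 N. Pads are 22 mm wide; open, the fingers measure 114 mm over their backs; the gripper's body (76 mm by 85 mm) begins 54 mm behind the grasp point. The pads swing forward as they close: fully open they stand 13 mm farther back than shut.
Start: joints at [-3.77, 36.005, 2.206, 86.941, -1.547, 57.084, -1.146], TCP at [650.014, 0.027, 231.313] pointing down, gripper open.
Joint ranges: [-175.42, 175.42], [-21.48, 121.26], [-71.46, 75.88], [10.55, 141.38], [-63.04, 243.04], [13.31, 113.54], [-168.57, 168.57]. Speed limits (degrees/s): [147.25, 147.25, 180, 180, 180, 180, 180].

## Interface

Orientations are given as a 3x3 rotation matrix whose columns are the frame's x, y, z axes.
In Python, from plant import status, viewer, job gives the robot as it stands.
- The arm moves only by the tool carry_out, never from a script. Its argument "motion" is a list of rows, each an object with "xyz": the shift along the tool's x, y, z in mm, a list of three; "turn": the turn about the tool's z in degrees; "hand": the opening, from 0 (shut) to 1 (fully open). In form: [{"xyz": [x, y, z], "turn": turn, "hand": hand}, ...]. A call has exactly 5 rows; each row is the pose to reach, as a shift and turn from the pose commanded when the call began, along the tool's axes at that moment; what a row does not reach only later rows make up. A row lasts 1/8 s, in which the tool goes at most 62.5 mm and 10.7 degrees, less where a joint would pass 70% of its speed; a pose out of reach is approached as far as the arm can. A call with a gripper value outside its range is refused whole. The fingers move at their own pace and stop on an object; the grip force is fixed at half the most. Time passes only in rows, so rows that repeat a pose let the fingers close, or fill a call up. It gives the time, the measured TCP pose, the force, the opening and the grip force at its end, in the units of the state.
- status.read_state(): the state, without advancing time (a new reading comes with each control period).
- viewer.grab_frame(name): name is "scene" or "side" or "wrist"; returns a dict with "img" (420x560x3 uint8, red, green, blue), "range_z" (420x560 float32, mm along the optical axis (not along the pixel's ray), 0 where there is no reading), "fx", "fy", "cx", "cy" (pixels), "rvec" (rotation vector, rad) and "tvec" (3), from world to camera coordinates, as OpenCV has them. Camera axes: x right, y down, z forward; pixel columns grow to the right and rows downward; lengths in mm; the calibration is good to about 2 mm. The wrist camera is an equidistant fisheye: a pixel r from the principal point sees the ray r / f radians off the axis. A picture is of the moment at which its call begins.
- job.finish_job(): hands the job in; it is judged then, once.
The state is a dict: "t": time; "qpos": joint angles; "dq": joint speeds; "joint_torque": joint torques, N m; "tool_pos": TCP position; "orientation": TCP orientation; "contact_force": force on the tool from outside, world axes, zero at the start; "ft_torque": the same for the moment, N m; "grip_width": opening from 0.0 (shut) to 1.0 (fully open); "grip_force": force on a finger pad.
Only numpy, scipy, OpenCV 4.12 (cv2) and the standard library are available. Lean on these libraries where they do the work, as an engineer would, in place of code of your own. Each camera call takes 0.05 s, during which the arm holds its last target. There are 200 camera calls.

## Working session

There is one attempt and no reset: what is moved stays moved. The work goes in short steps, Python scripts to look and compute and a tool call to move; the robot and the scene stay as the last step left them, time stands still between calls to the robot, and variables do not carry over. Pictures are saved under pics/ and viewed, at most 10 in all, crops included, and the job is handed in when it is done.

Besides the shell and the picture viewer there is one more tool, called after "Emit:" by a JSON object that holds its "name" and its "arguments". carry_out: Moves the arm, as the interface text tells. Its arguments: {"type":"object","properties":{"motion":{"type":"array"}},"required":["motion"]}

```bash
mkdir -p pics
cat > h.py <<'E'
import numpy as np, cv2
from plant import status, viewer, job
def grab(n,save=None):
    f=viewer.grab_frame(n)
    if save: cv2.imwrite(f'pics/{save}.png',f['img'][:,:,::-1])
    return f
def cloud(f):
    v,u=np.mgrid[0:420,0:560]; z=f['range_z'].astype(float)
    P=np.stack([(u-f['cx'])/f['fx']*z,(v-f['cy'])/f['fy']*z,z],-1)
    R=cv2.Rodrigues(np.array(f['rvec'],float))[0]
    W=(P-np.array(f['tvec'],float).ravel())@R
    W[z<=0]=np.nan
    return W
E
python3 - <<'E'
from h import *
for n in('scene','side'):
    f=grab(n,n+'0'); np.save(n+'0.npy',cloud(f))
print(status.read_state())
E
```

```text
{'t': 0.1, 'qpos': array([-3.7677059 , 36.05509168,  2.20377757, 86.98937344, -1.54759968,
       57.08344597, -1.14545498]), 'dq': array([-0.02450685, -0.18143714, -0.05305705, -0.12029408, -0.1075872 ,
        0.03335624, -0.00406686]), 'joint_torque': array([ 3.65140630e-03, -5.64529252e+01,  1.23032581e+00, -1.93971133e+01,
        1.11524854e-02,  5.46943455e-03, -1.37002465e-05]), 'tool_pos': array([ 6.49448542e+02, -3.49458030e-03,  2.30469692e+02]), 'orientation': array([[ 5.34125024e-05,  9.99998530e-01, -1.71390346e-03],
       [ 9.99999998e-01, -5.34469287e-05, -2.00406951e-05],
       [-2.01322685e-05, -1.71390239e-03, -9.99998531e-01]]), 'contact_force': array([-0.29223093, -0.44665063,  0.19848078]), 'ft_torque': array([-0.03426004, -0.00889837,  0.01570558]), 'grip_force': 0.0, 'grip_width': 1.0030747883351052}
```

View pics/scene0.png

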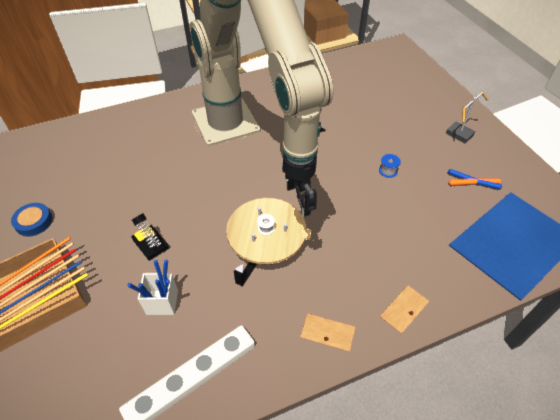

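View pics/side0.png

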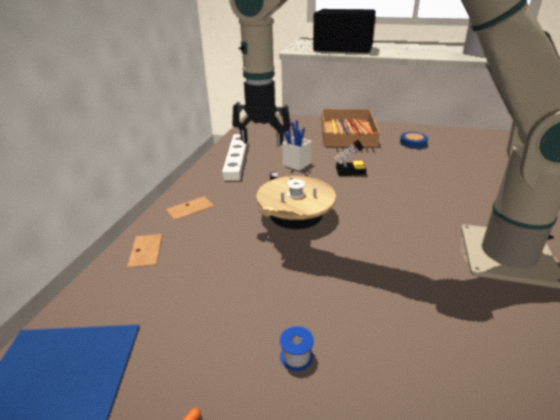

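```bash
cat >> h.py <<'E'
def disc(W,c=None,r=200):
    m=(W[...,2]>63)&(W[...,2]<76)
    if c is not None: m&=np.hypot(W[...,0]-c[0],W[...,1]-c[1])<r
    return m
E
python3 - <<'E'
from h import *
from scipy.optimize import least_squares
W=np.load('scene0.npy'); img=cv2.imread('pics/scene0.png')
hsv=cv2.cvtColor(img,cv2.COLOR_BGR2HSV)
print(W[230,240],hsv[230,240],W[272,245],W[215,310])
for n in('scene','side'):
    W=np.load(n+'0.npy'); 
    m=disc(W); k,l,s,ce=cv2.connectedComponentsWithStats(m.astype(np.uint8))
    i=1+np.argmax(s[1:,4]); mm=l==i
    P=W[mm][:,:2]
    print(n,s[i],W[mm][:,2].mean(),P.min(0),P.max(0))
    # rim: hull, robust circle
    h=cv2.findContours(mm.astype(np.uint8),0,1)[0][0][:,0]
    Q=W[h[:,1],h[:,0],:2]
    f=least_squares(lambda p:np.hypot(Q[:,0]-p[0],Q[:,1]-p[1])-115,P.mean(0),loss='soft_l1',f_scale=2)
    c=f.x; print('centre',c)
    d=np.hypot(*(P-c).T); o=d>119
    a=np.degrees(np.arctan2(*(P-c)[o].T[::-1])); print('outer',np.c_[a,d[o]].round(0)[:60].tolist())
    Z=W[...,2]; D=np.hypot(W[...,0]-c[0],W[...,1]-c[1])
    q=(D<70)&(D>40)&(Z>82)&(Z<106); 
    print('posts',np.c_[np.degrees(np.arctan2(W[q][:,1]-c[1],W[q][:,0]-c[0])),D[q],Z[q]].round(0).tolist())
    q=(D>130)&(D<175)&(Z>50)&(Z<75)
    print('brkt',np.c_[np.degrees(np.arctan2(W[q][:,1]-c[1],W[q][:,0]-c[0])),D[q],Z[q]].round(0).tolist())
E
```

```text
[ 550.27633635 -132.03517992   69.91467015] [ 22  93 244] [ 650.56478441 -157.58610949    8.29561632] [5.29478894e+02 1.02252947e+02 4.72976748e-01]
scene [ 226  198   86   66 3786] 69.52411389287316 [ 457.67013947 -175.73460522] [688.61153163  54.70727739]
centre [573.75421791 -60.56383947]
outer [[66.0, 120.0], [63.0, 120.0], [63.0, 123.0], [65.0, 126.0], [64.0, 128.0], [62.0, 120.0], [63.0, 123.0], [64.0, 126.0], [60.0, 123.0], [62.0, 126.0], [60.0, 120.0], [61.0, 123.0], [60.0, 126.0], [57.0, 121.0], [56.0, 124.0], [56.0, 127.0], [56.0, 121.0], [55.0, 124.0], [56.0, 127.0], [53.0, 119.0], [54.0, 122.0], [54.0, 125.0], [53.0, 128.0], [53.0, 120.0], [54.0, 122.0], [53.0, 125.0], [53.0, 128.0], [53.0, 123.0], [52.0, 126.0], [53.0, 128.0], [51.0, 124.0], [52.0, 126.0]]
posts [[-180.0, 62.0, 96.0], [178.0, 59.0, 99.0], [176.0, 58.0, 99.0], [-177.0, 55.0, 101.0], [180.0, 56.0, 99.0], [177.0, 53.0, 101.0], [-176.0, 53.0, 99.0], [-179.0, 53.0, 98.0], [179.0, 47.0, 104.0], [-177.0, 55.0, 92.0], [-179.0, 52.0, 94.0], [178.0, 51.0, 94.0], [-175.0, 52.0, 92.0], [-178.0, 52.0, 91.0], [178.0, 
[... 5203 characters left out ...]
0.0, 147.0, 70.0], [-52.0, 147.0, 69.0], [-53.0, 150.0, 67.0], [-47.0, 164.0, 61.0], [-47.0, 159.0, 63.0], [-47.0, 154.0, 65.0], [-48.0, 150.0, 67.0], [-49.0, 147.0, 67.0], [-50.0, 143.0, 69.0], [-51.0, 141.0, 69.0], [-53.0, 147.0, 65.0], [-47.0, 166.0, 56.0], [-47.0, 159.0, 59.0], [-47.0, 155.0, 61.0], [-49.0, 155.0, 60.0], [-50.0, 152.0, 60.0], [-49.0, 140.0, 67.0], [-50.0, 135.0, 68.0], [-52.0, 142.0, 64.0], [-47.0, 164.0, 54.0], [-47.0, 160.0, 55.0], [-48.0, 157.0, 56.0], [-49.0, 154.0, 57.0], [-50.0, 156.0, 55.0], [-52.0, 157.0, 53.0], [-50.0, 139.0, 63.0], [-54.0, 159.0, 51.0], [-47.0, 157.0, 53.0], [-48.0, 156.0, 53.0], [-49.0, 157.0, 51.0], [-51.0, 154.0, 52.0], [-46.0, 156.0, 50.0]]
```

Emit:
{"name": "carry_out", "arguments": {"motion": [{"xyz":[-35,-35,0],"turn":0,"hand":0},{"xyz":[-70,-70,0],"turn":0,"hand":0},{"xyz":[-105,-110,10],"turn":0,"hand":0},{"xyz":[-125,-136,50],"turn":0,"hand":0},{"xyz":[-125,-136,90],"turn":0,"hand":0}]}}

```text
t: 0.72
tool_pos: [511.6, -127.6, 140.9]
orientation: [[0.005, 1.0, -0.001], [1.0, -0.005, -0.001], [-0.001, -0.001, -1.0]]
contact_force: [1.0, 0.6, 1.1]
grip_width: 0.002
grip_force: 0.0
```

Emit:
{"name": "carry_out", "arguments": {"motion": [{"xyz":[0,0,25],"turn":0,"hand":0},{"xyz":[0,0,45],"turn":0,"hand":0},{"xyz":[0,0,56],"turn":0,"hand":0},{"xyz":[0,0,56],"turn":0,"hand":0},{"xyz":[0,0,56],"turn":0,"hand":0}]}}

```text
t: 1.35
tool_pos: [514.5, -125.1, 85.9]
orientation: [[0.0, 1.0, 0.001], [1.0, -0.0, -0.0], [-0.0, 0.001, -1.0]]
contact_force: [-0.6, 0.1, -0.5]
grip_width: 0.003
grip_force: 0.0
```

Run:
```python
from h import *
grab('wrist','w1'); f=grab('scene')
cv2.imwrite('pics/s1.png',cv2.resize(f['img'][150:300,180:360,::-1],None,fx=3.5,fy=3.5))
print(status.read_state()['tool_pos'],status.read_state()['t'])
```

```text
[ 514.60578425 -125.05904717   86.09587935] 1.45
```

View pics/w1.png

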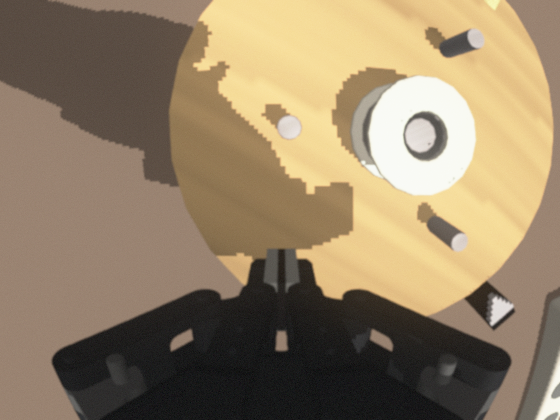

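View pics/s1.png

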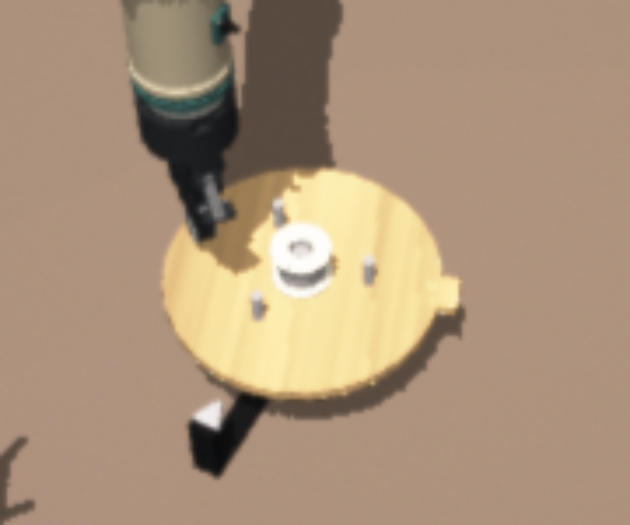

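The wrist view shows the tip at (280,255) with a post straight ahead at (289,127), and the pointer at (490,300). The scene crop shows the tab at (445,293). The way is clear, so I flick.

Emit:
{"name": "carry_out", "arguments": {"motion": [{"xyz":[14,3,2],"turn":0,"hand":0},{"xyz":[40,3,3],"turn":0,"hand":0},{"xyz":[66,3,3],"turn":0,"hand":0},{"xyz":[92,3,2],"turn":0,"hand":0},{"xyz":[100,0,-58],"turn":0,"hand":0}]}}

```text
t: 2.08
tool_pos: [511.0, -21.1, 140.1]
orientation: [[-0.004, 1.0, -0.01], [1.0, 0.004, 0.002], [0.002, -0.01, -1.0]]
contact_force: [0.8, -0.7, 0.7]
grip_width: -0.001
grip_force: 0.0
```

```bash
cat >> h.py <<'E'
C=np.array([574.2,-58.5])
def tab(f):
    W=cloud(f); d=W[...,:2]-C; r=np.hypot(d[...,0],d[...,1])
    m=(r>119)&(r<131)&(W[...,2]>64)&(W[...,2]<76)
    hsv=cv2.cvtColor(f['img'],cv2.COLOR_RGB2HSV); m&=(hsv[...,1]>60)&(hsv[...,2]>120)
    v=d[m]/r[m][:,None]; s=v.mean(0) if len(v) else np.zeros(2)
    return round(float(np.degrees(np.arctan2(s[1],s[0]))),1),int(m.sum()),round(float(np.hypot(*s)),2)
def look(n=2):
    for i in range(n):
        t=status.read_state()['t']; a=viewer.grab_frame('scene'); b=viewer.grab_frame('side')
        print(round(t,2),tab(a),tab(b))
E
python3 -c "
from h import *
look(3); print(status.read_state()['tool_pos'])"
```

```text
2.08 (-24.1, 47, 1.0) (-33.1, 19, 1.0)
2.17 (-46.0, 42, 1.0) (-56.8, 17, 1.0)
2.27 (-69.1, 45, 0.97) (-77.8, 13, 1.0)
[513.56052346 -24.5689815  142.93614131]
```

Emit:
{"name": "carry_out", "arguments": {"motion": [{"xyz":[-4,-15,0],"turn":0,"hand":0},{"xyz":[-8,-26,15],"turn":0,"hand":0},{"xyz":[-8,-26,40],"turn":0,"hand":0},{"xyz":[-8,-26,60],"turn":0,"hand":0},{"xyz":[-8,-26,64],"turn":0,"hand":0}]}}

```text
t: 3.0
tool_pos: [486.3, -33.1, 77.4]
orientation: [[0.001, 1.0, -0.004], [1.0, -0.001, 0.0], [0.0, -0.004, -1.0]]
contact_force: [0.1, 0.0, 0.4]
grip_width: 0.001
grip_force: 0.0
```

```bash
python3 -c "
from h import *
look(2); print(status.read_state()['tool_pos'],status.read_state()['t'])"
```

```text
3.0 (149.7, 9, 0.95) (138.3, 43, 0.95)
3.1 (134.3, 20, 0.95) (120.9, 45, 1.0)
[488.23521007 -33.03813284  79.56170573] 3.2
```

Emit:
{"name": "carry_out", "arguments": {"motion": [{"xyz":[0,0,2],"turn":0,"hand":0},{"xyz":[0,0,4],"turn":0,"hand":0},{"xyz":[0,0,4],"turn":0,"hand":0},{"xyz":[0,0,4],"turn":0,"hand":0},{"xyz":[0,0,4],"turn":0,"hand":0}]}}

```text
t: 3.82
tool_pos: [488.0, -33.0, 75.4]
orientation: [[0.0, 1.0, 0.0], [1.0, -0.0, 0.0], [0.0, 0.0, -1.0]]
contact_force: [0.2, 0.3, -0.4]
grip_width: -0.002
grip_force: 0.0
```

```bash
python3 -c "
from h import *
s=status.read_state();print(s['t'],s['tool_pos'],s['contact_force']); print(tab(viewer.grab_frame('side')))
print(tab(viewer.grab_frame('scene')),status.read_state()['t'])"
```

```text
3.825 [488.02772508 -32.97313798  75.36747706] [ 0.24405597  0.31022166 -0.42113899]
(19.2, 29, 1.0)
(9.4, 37, 1.0) 3.925
```

Emit:
{"name": "carry_out", "arguments": {"motion": [{"xyz":[0,0,0],"turn":0,"hand":0},{"xyz":[0,0,1],"turn":0,"hand":0},{"xyz":[0,0,4],"turn":0,"hand":0},{"xyz":[0,0,8],"turn":0,"hand":0},{"xyz":[0,0,8],"turn":0,"hand":0}]}}

```text
t: 4.55
tool_pos: [488.3, -32.5, 69.8]
orientation: [[-0.0, 1.0, 0.002], [1.0, 0.0, 0.001], [0.001, 0.002, -1.0]]
contact_force: [-6.5, 0.8, 30.7]
grip_width: -0.002
grip_force: 15.7
```

```bash
python3 -c "
from h import *
s=status.read_state();print(s['t'],s['tool_pos'],s['contact_force']); look(2); f=grab('scene'); cv2.imwrite('pics/s2.png',cv2.resize(f['img'][150:300,180:360,::-1],None,fx=3.5,fy=3.5))"
```

```text
4.55 [488.34334011 -32.5410757   69.82450014] [-6.48590651  0.83301847 30.7260136 ]
4.55 (-48.6, 43, 1.0) (-46.8, 16, 1.0)
4.65 (-49.0, 46, 1.0) (-47.1, 12, 1.0)
```

View pics/s2.png

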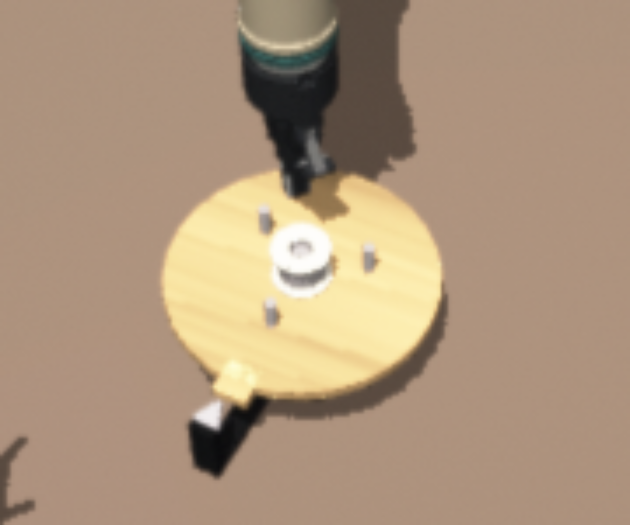

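The scene crop shows the tab at (237,383), directly facing the pointer at (210,413). The wheel is still, with the tip pressing at (298,185). I lift straight off.

Emit:
{"name": "carry_out", "arguments": {"motion": [{"xyz":[0,0,0],"turn":0,"hand":0},{"xyz":[0,0,-1.5],"turn":0,"hand":0},{"xyz":[0,0,-4],"turn":0,"hand":0},{"xyz":[0,0,-25],"turn":0,"hand":0},{"xyz":[0,0,-70],"turn":0,"hand":0}]}}

```text
t: 5.42
tool_pos: [486.5, -32.9, 136.4]
orientation: [[0.0, 1.0, -0.005], [1.0, -0.0, 0.0], [0.0, -0.005, -1.0]]
contact_force: [0.4, -0.8, 0.3]
grip_width: -0.002
grip_force: 0.0
```

```bash
python3 -c "
from h import *
look(2)
for n in ('scene','side'):
    f=viewer.grab_frame(n); W=cloud(f); d=W[...,:2]-C; r=np.hypot(d[...,0],d[...,1]); a=np.degrees(np.arctan2(d[...,1],d[...,0]))
    q=(r>136)&(r<175)&(W[...,2]>50)&(W[...,2]<75); print(n,'pointer',a[q].mean(), a[q&(r<150)].mean())
    q=(r>40)&(r<70)&(W[...,2]>82)&(W[...,2]<104)&(a<-20)&(a>-80); print('post1',a[q].mean())
    q=(r<30)&(W[...,2]>100)&(W[...,2]<112); print('spool',W[q].mean(0))
look(1)
s=status.read_state();print(s['t'],s['tool_pos'],s['contact_force'])"
```

```text
5.42 (-48.9, 47, 1.0) (-46.7, 16, 1.0)
5.53 (-48.7, 48, 1.0) (-49.8, 13, 0.97)
scene pointer -50.53665796322079 -50.875984892025436
post1 -49.44975451730922
spool [573.16020061 -61.33089528 105.18951539]
side pointer -48.62564676750197 -49.51155698036105
post1 -47.12510925769364
spool [574.04202877 -57.52360834 106.52999629]
5.72 (-48.6, 47, 1.0) (-45.9, 19, 1.0)
5.825 [487.1516445  -32.95429181 136.21284143] [-0.49912945 -0.62561718 -0.00235811]
```

```bash
python3 -c "
from plant import job
print(job.finish_job())"
```

```text
the job is handed in; nothing more can be done
None
```

I flicked the turntable clockwise at about 3.9 rad/s and it ran on its own for over two seconds, well past one whole turn. I then braked it with a fingertip; the tab stands about 2° off the pointer (the limit is about 6.6°), the spool is on its spindle and the hand is clear. I did not re-measure the bystanders, though the arm stayed away from them. The job is handed in, but no verdict was returned.

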